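# Reset a ratchet-propped draining board to its second notch

## Robot

A 7-joint arm with a two-finger parallel gripper is mounted at the origin on the work surface. World frame = base frame: x ahead of the robot, y to its left, z up, the work surface at z = 0. Lengths are in m, angles in rad, forces in N, time in s.
With the tool pointing down it reaches from about 0.425 to 0.95 m from the base axis. Payload 4.7 kg.
Tool frame: the origin (TCP) lies midway between the tips of the shut fingers; the grasp point (between the pads) lies 19 mm behind it; z points along the fingers, y is the line along which they close (so a half turn about z gives the same grasp; the last joint's range is limited). The gripper opens to 85 mm and grips with 20 to 120 N. Pads are 22 mm wide; open, the fingers measure 114 mm over their backs; the gripper's body (76 mm by 85 mm) begins 54 mm behind the grasp point. The pads swing forward as they close: fully open they stand 13 mm farther back than shut.
Start: joints at [1.084, 0.469, -0.049, 1.532, 0.024, 1.141, -0.082], TCP at [0.298, -0.605, 0.231] pointing down, gripper open.
Joint ranges: [-2.59, 2.59], [-0.33, 1.99], [-1.39, 1.29], [0.1, 2.45], [-1.04, 4.18], [0.21, 1.99], [-2.66, 2.66]. Speed limits (rad/s): [2.57, 2.57, 3.14, 3.14, 3.14, 3.14, 3.14].

## Interface

Orientations are given as a unit quaternion [w, x, y, z].
In Python, from cell import robot, kin, vision, hand_in gives the robot as it stands. Calls block until the motion is done:
- robot.move_to(position, orientation): joint-space move of the TCP to a pose.
- robot.servo_line(position, rot=None, max_speed=0.15, stop_force=None): straight line of the TCP; rot=None keeps the orientation; max_speed is the mean speed in m/s. With stop_force (N) it stops when the force on the tool has changed by that much, and returns True; else False.
- robot.goto_joints(angles): joint-space move.
- robot.grip(opening, grip_force=None): finger opening in m; grip_force is the grip in N (None keeps the last); returns when the fingers have stopped.
- robot.sleep(seconds).
- kin.solve_ik(position, orientation): joint angles nearest the present ones, or None.
- robot.observe(): the state.
- vision.capture(name): name is "scene" or "top"; returns a dict with "image" (384x512x3 uint8, red, green, blue), "z_map" (384x512 float32, m along the optical axis (not along the pixel's ray), 0 where there is no reading), "mtx" (3x3 intrinsics, pixels), "k1" (the pictures are not rectified: a ray, as slopes to the right and down, at radius r is drawn at 1 + k1 r^2 times it, then the intrinsics apply), "xyz" and "attitude" of the camera in the world. Camera axes: x right, y down, z forward; pixel columns grow to the right and rows downward; lengths in m; the calibration is good to about 2 mm. A picture is of the moment at which its call begins.
A pose or a line that the arm cannot do raises robot.IKError and nothing moves.
- hand_in(): hands the job in; it is judged then, once.
The state is a dict: "t": time; "joints": joint angles; "qd": joint speeds; "joint_torque": joint torques, N m; "ee_pos": TCP position; "tcp_rot": TCP orientation; "ft_force": force on the tool from outside, world axes, zero at the start; "wrist_torque": the same for the moment, N m; "grip_width": finger opening in m; "grasp_force": force on a finger pad.
Only numpy, scipy, OpenCV 4.12 (cv2) and the standard library are available. Lean on these libraries where they do the work, as an engineer would, in place of code of your own. Each camera call takes 0.05 s, during which the arm holds its last target. There are 200 camera calls.

## Task

The tilting draining board has been left propped too steep on its ratchet. Lift it by its blue bar on past the top until the yellow pawl trips over, let it down flat so that the pawl swings back, then raise it again and leave it resting in the second notch from the bottom. Leave the other things on the table where they are.

Things in the scene. Friction and masses are not known exactly. Their poses are not given: they have to be found in the camera images.
- drainer: fixed steel stand of the draining board, 300 mm wide; a trough and deck reach 175 mm beyond the hinge, below 90 mm (a green bottle fixed on it rises to 195 mm); cheeks within 150 mm before it and two posts 165 mm before it. Origin on the table below the middle of the hinge line; x points level from the board's free edge to the hinge (seen from the robot, roughly to the right), y along the hinge (roughly away from the robot), z up. The ratchet is at y = +172 mm
- board_hinge (a point): middle of the hinge line, 125 mm above the table; the axis runs along the drainer's y
- board_bar (a point): centre of the blue bar, round, 12 mm thick, 140 mm long, parallel to the hinge, on two 12 mm struts at the board's free edge. It runs on a circle of 240 mm radius about the hinge, 125 mm above the table when flat. From strut to strut 128 mm is open, and 45 mm from the bar to the sheet; under the bar it is free down to the table
- board_sheet (a point): middle of the board's steel sheet, 4 mm thick, 270 mm wide, 183 mm long, white film with blue stripes, side lips 14 mm high. The board weighs 0.9 kg on a damped hinge (1.4 N m s/rad): holding the bar takes about 4 N, lifting it at 0.1 m/s about 7 N; let go with the pawl out, it sinks by itself at 0.3 to 0.7 rad/s
- board (a joint): angle of the board in rad: 0 flat on its rests, growing as the free edge is lifted, hard stop at 1.20. Pushed up, it clicks from notch to notch and rests at 0.33, 0.50, 0.68 or 0.85 (first to fourth from the bottom); it starts in the third or fourth. It must be lifted 0.03 past a notch for the pawl to drop in, then sinks back onto it
- pawl (a joint): angle of the pawl in rad: 0 upright, -0.21 dropped in against the toothed sector (engaged; -0.1 on a tooth's tip), +0.30 tripped over away from the hinge (out). It falls to either side by its own weight
- pawl_tip (a point): top of the yellow pawl, a rod 8 mm thick, 77 mm long, pivoted on the drainer's far side 113 mm before the hinge, 75 mm above the table. Lifting the board past 1.0 (surely by 1.12) trips it: a red lug knocks it over, and it may take half a second to fall. Then the board sinks all the way, and over the last 0.3 rad a red ramp pushes the pawl back in
- jar: white jar with orange lid, 64 mm across, 85 mm tall; a bystander, origin at the centre of its underside
- tape: roll of white tape lying flat, 90 mm across, 25 mm high; a bystander, origin at the centre of its underside
- elbow: brass pipe elbow, legs 48 mm, 34 mm high; a bystander, origin at the centre of its underside
- valve: brass ball valve with a blue lever, 84 mm long, 63 mm high; a bystander, origin at the centre of its underside
- driver: screwdriver lying flat; a bystander, origin at the centre of its underside
- mug: white mug, 80 mm across, 90 mm tall; a bystander, origin at the centre of its underside

How it is judged:
By the outcome, as a careful person would: the job done as asked, in the order asked, and still so for the second after the job is handed in, with the robot touching nothing.
It also fails if it takes over 40 s, if anything falls off the work surface, if the arm or the gripper's body presses on something with over 40 N, if the wrist force passes 120 N, or if a joint passes its speed limit or range.

## Working session

There is one attempt and no reset: what is moved stays moved. The work goes in short steps, each a Python script; the robot and the scene stay as the last script left them, time stands still between calls to the robot, and variables do not carry over. Pictures are saved under pics/ and viewed, at most 10 in all, crops included, and the job is handed in when it is done.

```bash
ls; mkdir -p pics; cat > h.py <<'E'
import numpy as np, cv2
from scipy.spatial.transform import Rotation as R
from cell import robot, kin, vision, hand_in
def att(c):
    a=np.array(c["attitude"],float)
    return a if a.shape==(3,3) else R.from_quat(a[[1,2,3,0]]).as_matrix()
def cloud(c):
    z=c["z_map"];h,w=z.shape
    u,v=np.meshgrid(np.arange(w),np.arange(h))
    d=np.array([c["k1"],0,0,0,0],float)
    # r is the undistorted radius: drawn = ray*(1+k1 r^2)
    p=cv2.undistortPoints(np.stack([u,v],-1).reshape(-1,1,2).astype(float),np.array(c["mtx"],float),d).reshape(h,w,2)
    P=np.dstack([p,np.ones((h,w))])*z[...,None]
    W=P@att(c).T+np.array(c["xyz"]); W[z==0]=np.nan
    return W
def save(c,n): cv2.imwrite("pics/"+n,c["image"][...,::-1])
E
python3 - <<'E'
from h import *
for n in("scene","top"):
    c=vision.capture(n); save(c,n+"0.png"); print(n,c["xyz"],c["attitude"],c["mtx"],c["k1"])
    np.save("pics/"+n+"0.npy",cloud(c))
print(robot.observe())
E
```

```text
pics
scene [1.3114731  0.74079196 1.01170705] [-0.16286321  0.35152542  0.83979582 -0.38032675] [[421.27190594   0.         254.71950823]
 [  0.         421.27190594 196.55054291]
 [  0.           0.           1.        ]] -0.05987593547394028
top [0.4104402  0.03330666 1.60427202] [ 0.03609837 -0.69764886  0.71449901 -0.03839451] [[460.00222942   0.         248.10084981]
 [  0.         460.00222942 190.89392898]
 [  0.           0.           1.        ]] -0.03825205564491755
{'t': 0.1, 'joints': array([ 1.08411413,  0.46933906, -0.048621  ,  1.53356424,  0.02414093,
        1.14102729, -0.08230726]), 'qd': array([-0.00092559, -0.00207368, -0.00080192, -0.0039663 ,  0.00027754,
        0.00159659, -0.00019113]), 'joint_torque': array([ 8.52824542e-04, -5.11517429e+01, -4.69475426e-02, -2.38389355e+01,
        1.07890723e-02,  4.40974720e-03, -4.32866364e-05]), 'ee_pos': array([ 0.29810546, -0.60501713,  0.23038545]), 'tcp_rot': array([-8.41545648e-04,  9.73911210e-01,  2.26927718e-01, -2.40959395e-04]), 'ft_force': array([ 0.18398621,  0.3480399 , -0.68973926]), 'wrist_torque': array([ 0.01064967,  0.02321657, -0.00893879]), 'grasp_force': 0.0, 'grip_width': 0.08531968503646509}
```

View pics/scene0.png

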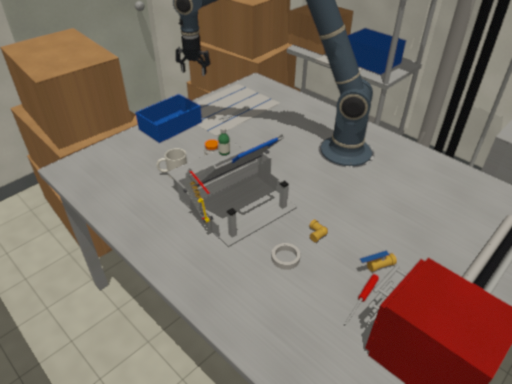

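View pics/top0.png

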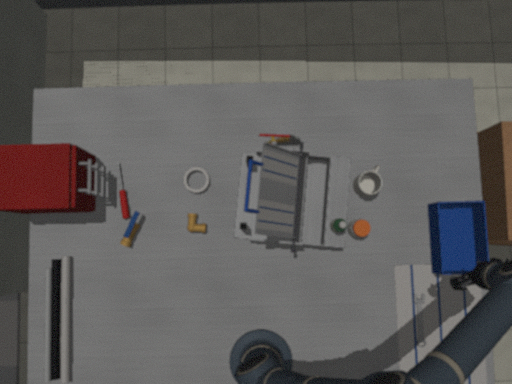

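The scene view shows the board propped up, with its blue bar at about (255,150) and the yellow pawl at (203,207). In the top view the bar is at (250,187), the hinge near (303,195) and the red/yellow ratchet at (277,137). The jar and mug are to the right, and the tape and elbow to the left.

```bash
python3 - <<'E'
from h import *
for n,box in(("top",(235,150,330,250)),("scene",(160,125,300,240))):
    W=np.load(f"pics/{n}0.npy"); im=cv2.imread(f"pics/{n}0.png"); hsv=cv2.cvtColor(im,cv2.COLOR_BGR2HSV)
    m=np.zeros(im.shape[:2],bool); x0,y0,x1,y1=box; m[y0-20:y1,x0:x1]=1
    H,S,V=hsv[...,0],hsv[...,1],hsv[...,2]
    print(n,'table z',np.nanmedian(W[250:300,120:200,2]) if n=="top" else np.nanmedian(W[180:200,340:400,2]))
    for nm,mm in(("blue",(abs(H.astype(int)-112)<12)&(S>150)),("red",((H<6)|(H>174))&(S>150)),("yel",(abs(H.astype(int)-23)<7)&(S>140))):
        q=W[m&mm]; q=q[~np.isnan(q).any(1)]; q=q[(q[:,2]>0.03)&(q[:,2]<.5)]
        if len(q)<3: print(nm,len(q)); continue
        c=q.mean(0); u,s,vt=np.linalg.svd(q-c); t=(q-c)@vt[0]
        print(nm,len(q),c.round(3),"dir",vt[0].round(3),"ext",t.min().round(3),t.max().round(3), "zr",q[:,2].min().round(3),q[:,2].max().round(3),"med",np.median(q,0).round(3))
W=np.load("pics/top0.npy")
for p in [(246,158),(243,228),(303,240),(330,158),(324,240),(280,195),(300,195),(262,195),(297,160),(305,155),(340,226),(361,228),(360,248),(370,183)]:
    print(p,W[p[1],p[0]].round(3))
E
python3 - <<'E'
import cv2
a=cv2.imread('pics/top0.png')[120:260,225:385];b=cv2.imread('pics/scene0.png')[120:250,155:305]
a=cv2.resize(a,(640,560)[:2]) if 0 else cv2.resize(a,(400,350),interpolation=2);b=cv2.resize(b,(400,350),interpolation=2)
cv2.imwrite('pics/crop0.png',cv2.hconcat([a,b]))
E
```

```text
top table z -2.8663554765495647e-05
blue 111 [0.574 0.023 0.308] dir [-0.995  0.1   -0.005] ext -0.065 0.082 zr 0.277 0.317 med [0.581 0.024 0.31 ]
red 16 [ 0.725 -0.067  0.224] dir [-0.13  -0.969  0.208] ext -0.039 0.032 zr 0.211 0.233 med [ 0.724 -0.068  0.225]
yel 11 [ 0.726 -0.074  0.171] dir [-0.211 -0.737  0.642] ext -0.03 0.028 zr 0.15 0.189 med [ 0.724 -0.075  0.171]
scene table z 0.000713678460271816
blue 835 [ 0.421 -0.512  0.102] dir [0.274 0.904 0.329] ext -0.279 0.616 zr 0.03 0.313 med [ 0.405 -0.601  0.064]
red 69 [ 0.724 -0.061  0.213] dir [0.45  0.739 0.501] ext -0.259 0.04 zr 0.068 0.234 med [ 0.729 -0.059  0.22 ]
yel 127 [ 0.729 -0.057  0.133] dir [ 0.005 -0.383  0.924] ext -0.091 0.069 zr 0.033 0.193 med [ 0.73  -0.051  0.146]
(246, 158) [0.696 0.031 0.005]
(243, 228) [0.448 0.046 0.116]
(303, 240) [ 0.404 -0.158  0.017]
(330, 158) [ 0.675 -0.251  0.085]
(324, 240) [ 0.403 -0.22   0.083]
(280, 195) [ 0.543 -0.07   0.205]
(300, 195) [nan nan nan]
(262, 195) [ 0.539 -0.013  0.261]
(297, 160) [ 0.66  -0.133  0.148]
(305, 155) [ 0.691 -0.17   0.067]
(340, 226) [ 0.445 -0.252  0.195]
(361, 228) [ 0.439 -0.343  0.087]
(360, 248) [ 0.371 -0.359 -0.007]
(370, 183) [ 0.597 -0.402  0.007]
```

View pics/crop0.png

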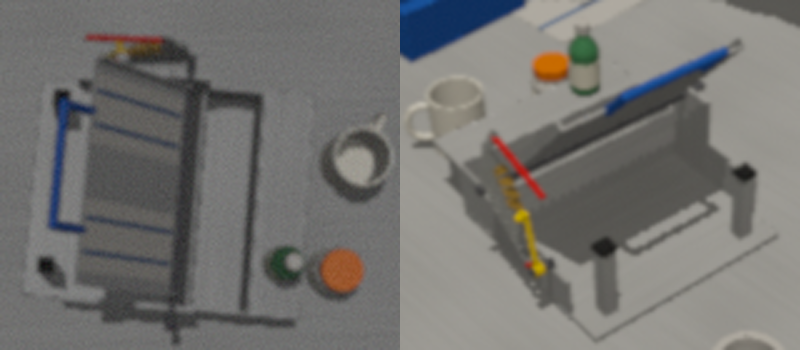

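Bar height of about 0.306 gives an angle of about 0.85 rad, so the board starts in the fourth notch with the pawl engaged. Next I refine yaw and hinge, and check IK along the arc.

```bash
python3 - <<'E'
from h import *
def fit(n,zmin,box):
    W=np.load(f"pics/{n}0.npy"); hsv=cv2.cvtColor(cv2.imread(f"pics/{n}0.png"),cv2.COLOR_BGR2HSV).astype(int)
    m=(abs(hsv[...,0]-112)<12)&(hsv[...,1]>150); b=np.zeros_like(m); b[box[1]:box[3],box[0]:box[2]]=1
    q=W[m&b]; q=q[~np.isnan(q).any(1)]; q=q[q[:,2]>zmin]
    for _ in range(3):
        k=np.polyfit(q[:,0],q[:,1],1); r=q[:,1]-np.polyval(k,q[:,0]); q=q[abs(r)<.008]
    print(n,len(q),"slope",k[0].round(4),"x",q[:,0].min().round(3),q[:,0].max().round(3),"mid",((q[:,0].min()+q[:,0].max())/2).round(3),np.polyval(k,.575).round(4),"z",np.percentile(q[:,2],[10,50,90]).round(4))
fit("top",.297,(235,140,275,230)); fit("scene",.29,(225,130,300,170))
# tall-post tops and far/near extents of the sheet
for n in("top","scene"):
    W=np.load(f"pics/{n}0.npy").reshape(-1,3)
    for nm,lo,hi in(("near",[.40,0,.105],[.50,.09,.13]),("far",[.63,-.03,.105],[.72,.06,.13]),("bottle",[.40,-.30,.17],[.50,-.2,.21])):
        s=W[((W>lo)&(W<hi)).all(1)]
        if len(s): print(n,nm,len(s),np.median(s,0).round(3),s.min(0).round(3),s.max(0).round(3))
E
cat >> h.py <<'E'
def setup(yaw,bar,a0):
    "yaw: drainer y = (cos yaw, sin yaw); bar: measured xy of its centre at angle a0"
    ex=np.array([np.sin(yaw),-np.cos(yaw),0.]); ey=np.array([np.cos(yaw),np.sin(yaw),0])
    hinge=np.array([*bar,.125])+ex*.24*np.cos(a0); hinge[2]=.125
    barp=lambda a: hinge-ex*.24*np.cos(a)+np.array([0,0,.24*np.sin(a)])
    qs=[]
    for s in(1,-1):
        y=s*ex; z=np.array([0,0,-1.]); x=np.cross(y,z)
        q=R.from_matrix(np.c_[x,y,z]).as_quat(); qs.append(q[[3,0,1,2]])
    return ex,ey,hinge,barp,qs
E
python3 - <<'E'
from h import *
ex,ey,hinge,barp,qs=setup(-.10,(.575,.0235),.854)
print(ex,hinge)
for q in qs:
    for a,dz in((.85,.1),(.85,0),(1.13,0),(.5,0),(0,0)):
        s=kin.solve_ik(barp(a)-[0,0,.019-dz],q); print(a,None if s is None else np.round(s,2))
E
```

```text
top 91 slope -0.1132 x 0.493 0.639 mid 0.566 0.0258 z [0.3075 0.3104 0.3142]
scene 126 slope -0.1293 x 0.497 0.641 mid 0.569 0.0313 z [0.3032 0.3077 0.3106]
top near 47 [0.457 0.046 0.117] [0.448 0.036 0.111] [0.467 0.056 0.126]
top far 35 [0.679 0.021 0.119] [0.665 0.008 0.111] [0.686 0.031 0.125]
top bottle 53 [ 0.451 -0.255  0.194] [ 0.441 -0.269  0.17 ] [ 0.461 -0.245  0.203]
scene near 52 [0.459 0.05  0.115] [0.445 0.036 0.105] [0.47 0.06 0.12]
scene far 59 [0.678 0.024 0.117] [0.664 0.008 0.105] [0.687 0.034 0.122]
scene bottle 49 [ 0.455 -0.255  0.188] [ 0.44  -0.268  0.17 ] [ 0.466 -0.246  0.198]
[-0.09983342 -0.99500417  0.        ] [ 0.55925892 -0.13338575  0.125     ]
0.85 [ 0.26  0.25 -0.47  1.53  0.11  1.4  -1.89]
0.85 [ 0.22  0.29 -0.42  1.69  0.13  1.19 -1.91]
1.13 [ 0.27  0.25 -0.36  1.65  0.09  1.26 -1.78]
0.5 [ 0.16  0.37 -0.47  1.74  0.19  1.07 -2.04]
0 [ 0.06  0.51 -0.42  1.84  0.26  0.85 -2.15]
0.85 [ 0.53  0.31 -0.85  1.51  0.23  1.42  1.14]
0.85 [ 0.51  0.37 -0.82  1.67  0.29  1.23  1.1 ]
1.13 [ 0.6   0.32 -0.79  1.63  0.24  1.29  1.24]
0.5 [ 0.42  0.46 -0.84  1.73  0.37  1.12  0.94]
0 [ 0.33  0.61 -0.81  1.82  0.54  0.95  0.76]
```

```bash
cat >> h.py <<'E'
ex,ey,hinge,barp,qs=setup(-.113,(.568,.0265),.854); q=qs[0]
G=np.array([0,0,.019])
E
python3 - <<'E'
from h import *
robot.servo_line([.298,-.605,.37],max_speed=.25)
robot.grip(.045,30)
robot.move_to(barp(.854)-G+[0,0,.09],q)
o=robot.observe(); print(o['t'],o['ee_pos'],o['grip_width'],o['ft_force'])
for n in("top","scene"):
    c=vision.capture(n); save(c,n+"1.png")
a=cv2.imread('pics/top1.png')[120:260,225:385];b=cv2.imread('pics/scene1.png')[100:250,155:305]
cv2.imwrite('pics/crop1.png',cv2.hconcat([cv2.resize(a,(400,350),interpolation=2),cv2.resize(b,(350,350),interpolation=2)]))
E
```

```text
3.725 [0.56819204 0.02536849 0.37679961] 0.04497974085261765 [ 0.76040313 -0.57432699  0.48036943]
```

View pics/crop1.png

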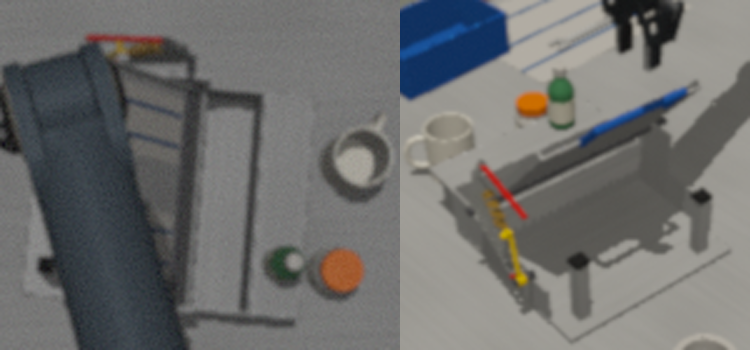

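In the close-up the open fingers, at crop (640,45), straddle the bar's middle at (640,115). Now descend and grip.

```bash
python3 - <<'E'
from h import *
hit=robot.servo_line(barp(.854)-G,max_speed=.1,stop_force=8)
o=robot.observe(); print(hit,o['t'],o['ee_pos'],o['ft_force'])
if not hit:
    robot.grip(.0,30); o=robot.observe(); print(o['t'],o['grip_width'],o['grasp_force'],o['ft_force'])
E
```

```text
False 4.875 [0.56846137 0.02666881 0.28765259] [-0.71414239  0.50666482 -0.14194551]
5.2667 0.010959540816840968 29.273705184459686 [1.23407741 4.18834427 1.34769292]
```

```bash
python3 - <<'E'
from h import *
for a in(.95,1.05,1.14):
    h=robot.servo_line(barp(a)-G,max_speed=.08,stop_force=40); o=robot.observe(); print(a,h,o['t'],o['ee_pos'],o['grip_width'],o['ft_force'])
robot.sleep(.6)
c=vision.capture("scene"); save(c,"scene2.png"); np.save("pics/scene2.npy",cloud(c))
cv2.imwrite('pics/crop2.png',cv2.resize(c["image"][100:250,155:305,::-1],(500,500),interpolation=2))
E
```

```text
0.95 False 5.7083 [0.56643054 0.01044507 0.30218091] 0.010608326899901627 [0.65458513 5.76048156 3.22165425]
1.05 False 6.1583 [ 0.56408953 -0.009091    0.31556195] 0.010989919535184202 [0.32190568 6.46585117 4.081108  ]
1.14 False 6.575 [ 0.56187812 -0.02833587  0.32597612] 0.010881826049624918 [-1.71613685  4.88047647  6.40227532]
```

View pics/crop2.png

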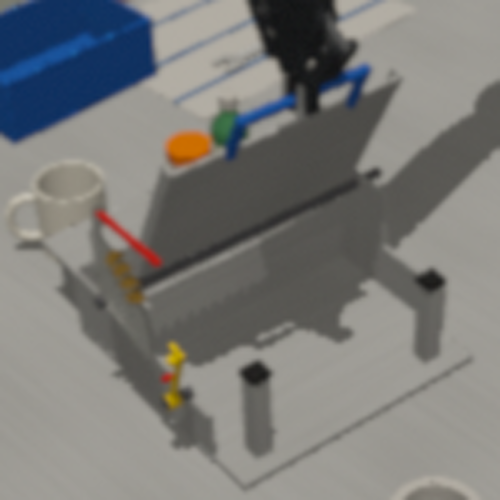

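The pawl's top is now at crop (177,350) over its foot at (172,400), where before it leaned up-left. I'll check the angle numerically by projection.

```bash
cat >> h.py <<'E'
def proj(c,P):
    Rm=att(c).T; X=(np.atleast_2d(P)-c["xyz"])@Rm.T; 
    s=X[:,:2]/X[:,2:]; s=s*(1+c["k1"]*(s**2).sum(1))[:,None]
    return s*c["mtx"][0][0]+np.array(c["mtx"])[:2,2]
def pawl(c):
    "tip-minus-pivot from yellow pixels, vs predicted by angle"
    base=hinge*[1,1,0]
    hsv=cv2.cvtColor(c["image"],cv2.COLOR_RGB2HSV).astype(int)
    m=(abs(hsv[...,0]-25)<6)&(hsv[...,1]>170)&(hsv[...,2]>130)
    pv=base-ex*.113+ey*.172+[0,0,.075]; pp=proj(c,pv)[0]
    v,u=np.nonzero(m); k=np.hypot(u-pp[0],v-pp[1])<35; pts=np.c_[u,v][k]
    tips={a:proj(c,pv+.077*(np.array([0,0,np.cos(a)])-ex*np.sin(a)))[0].round(1) for a in(-.21,-.1,0,.3)}
    print("pivot",pp.round(1),"pred tips",tips); 
    for r in np.unique(pts[:,1]): print(r,pts[pts[:,1]==r,0].mean().round(1),end="; ")
    print()
E
python3 - <<'E'
from h import *
c=vision.capture("scene"); pawl(c)
c["image"]=cv2.imread("pics/scene0.png")[...,::-1].copy(); pawl(c)
E
```

```text
pivot [205.2 220.3] pred tips {-0.21: array([200.5, 200. ]), -0.1: array([202., 201.]), 0: array([203.4, 202.3]), 0.3: array([207.7, 207. ])}
203 206.5; 204 207.0; 205 207.0; 206 207.5; 207 207.5; 208 207.0; 209 207.5; 218 205.5; 219 206.0; 220 206.0; 221 206.5; 
pivot [205.2 220.3] pred tips {-0.21: array([200.5, 200. ]), -0.1: array([202., 201.]), 0: array([203.4, 202.3]), 0.3: array([207.7, 207. ])}
197 200.0; 198 200.0; 199 200.5; 200 200.0; 201 200.0; 202 201.5; 203 202.5; 204 202.5; 205 202.5; 206 203.5; 207 203.5; 208 203.5; 209 203.5; 210 203.5; 211 204.0; 212 204.0; 213 204.5; 214 204.5; 215 205.0; 216 205.5; 217 206.0; 218 206.5; 219 206.5; 220 206.5; 221 207.0;
```

Tripped: the tip moved from (200,197) to (207,203), which fits +0.30. Now lower it flat.

```bash
python3 - <<'E'
from h import *
for a in(.95,.75,.55,.36,.18,.04):
    h=robot.servo_line(barp(a)-G,max_speed=.1,stop_force=40); o=robot.observe(); print(a,h,o['t'],o['grip_width'],o['ft_force'].round(1))
h=robot.servo_line(barp(-.015)-G,max_speed=.04,stop_force=15)
o=robot.observe(); print(h,o['t'],o['ee_pos'],barp(0)-G,o['ft_force'])
robot.sleep(.4)
c=vision.capture("scene"); save(c,"scene3.png"); pawl(c)
cv2.imwrite('pics/crop3.png',cv2.resize(c["image"][120:270,155:305,::-1],(500,500),interpolation=2))
E
```

```text
0.95 False 7.8833 0.01079868783780504 [0.4 5.8 4.4]
0.75 False 8.5167 0.010734834287284997 [2.2 5.2 1.3]
0.55 False 9.15 0.010505970108181294 [ 2.8  4.8 -0.4]
0.36 False 9.7583 0.01071359807036343 [ 4.7  4.7 -1.7]
0.18 False 10.3417 0.01063358114077688 [ 4.4  4.4 -2.6]
0.04 False 10.825 0.010703287196056377 [ 5.6  4.7 -4.3]
True 11.1833 [0.57821299 0.10880431 0.10232658] [0.57728311 0.10830148 0.106     ] [-0.83716514 -0.74806772  4.85268681]
pivot [205.2 220.3] pred tips {-0.21: array([200.5, 200. ]), -0.1: array([202., 201.]), 0: array([203.4, 202.3]), 0.3: array([207.7, 207. ])}
198 199.0; 199 200.0; 200 200.0; 201 199.5; 202 200.0; 203 200.5; 204 200.5; 205 201.3; 206 201.0; 207 201.2; 208 201.2; 209 201.5; 210 202.2; 211 202.8; 212 204.0; 213 204.5; 214 204.5; 215 204.5; 216 205.5; 217 206.0; 218 206.5; 219 206.5; 220 206.5; 221 207.0;
```

View pics/crop3.png

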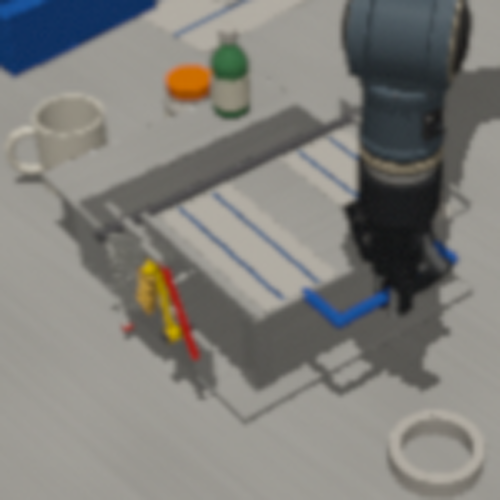

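The board is flat and the pawl is back in, tip at (200,198). Now raise it to just past the second notch (0.58), lower it onto the tooth and release.

```bash
python3 - <<'E'
from h import *
for a in(.15,.3,.45,.58):
    h=robot.servo_line(barp(a)-G,max_speed=.09,stop_force=40); o=robot.observe(); print(a,h,o['t'],o['grip_width'],o['ft_force'].round(1))
robot.sleep(.4)
c=vision.capture("scene"); pawl(c)
h=robot.servo_line(barp(.47)-G,max_speed=.04,stop_force=8); o=robot.observe()
print(h,o['t'],o['ee_pos'],np.arcsin((o['ee_pos'][2]+.019-.125)/.24),o['ft_force'])
c=vision.capture("scene"); save(c,"scene4.png"); pawl(c)
cv2.imwrite('pics/crop4.png',cv2.resize(c["image"][120:270,155:305,::-1],(500,500),interpolation=2))
E
```

```text
0.15 False 12.2083 0.010982811565861363 [ 5.4 -2.  -5.3]
0.3 False 12.7583 0.01060637285346889 [ 5.  -1.8 -5.6]
0.45 False 13.3083 0.011018823862795317 [ 5.7 -1.8 -5.7]
0.58 False 13.8083 0.01078295982312031 [ 6.4 -0.8 -5. ]
pivot [205.2 220.3] pred tips {-0.21: array([200.5, 200. ]), -0.1: array([202., 201.]), 0: array([203.4, 202.3]), 0.3: array([207.7, 207. ])}
189 195.0; 190 196.0; 193 197.0; 194 197.5; 195 198.0; 198 199.5; 199 200.0; 200 200.5; 201 200.5; 202 200.5; 203 201.7; 204 202.5; 205 203.5; 206 203.5; 207 203.5; 208 204.0; 209 204.0; 210 204.0; 211 204.0; 212 204.5; 213 204.5; 214 205.0; 215 205.5; 216 205.5; 217 206.0; 218 206.5; 219 206.5; 220 207.0; 221 207.0; 
True 14.8 [0.57493831 0.08046634 0.21887671] 0.4896529195054097 [-0.19536416  0.4280868   2.26114183]
pivot [205.2 220.3] pred tips {-0.21: array([200.5, 200. ]), -0.1: array([202., 201.]), 0: array([203.4, 202.3]), 0.3: array([207.7, 207. ])}
191 196.5; 192 196.5; 195 197.0; 196 198.0; 197 199.0; 198 199.5; 199 199.5; 200 199.5; 201 199.5; 202 200.5; 203 202.5; 204 202.5; 205 202.5; 206 203.0; 207 203.5; 208 203.5; 209 203.5; 210 203.5; 211 204.0; 212 204.0; 213 204.5; 214 204.5; 215 205.0; 216 205.5; 217 206.0; 218 206.5; 219 206.5; 220 207.0; 221 207.0;
```

View pics/crop4.png

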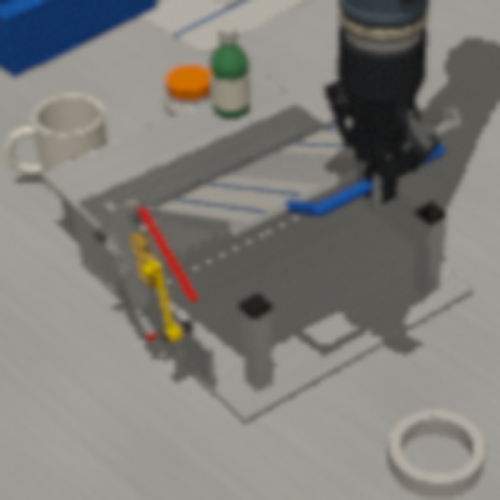

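The board has stopped on a tooth at about 0.49–0.50 with the pawl in. Open, withdraw straight up, and verify.

```bash
python3 - <<'E'
from h import *
robot.grip(.045); robot.sleep(.3)
p=robot.observe()['ee_pos']; robot.servo_line(p+[0,0,.15],max_speed=.12)
robot.move_to([.40,.35,.40],q)
robot.sleep(.3); o=robot.observe(); print(o['t'],o['ee_pos'],o['ft_force'])
for n in("top","scene"):
    c=vision.capture(n); save(c,n+"5.png"); W=cloud(c)
    hsv=cv2.cvtColor(c["image"],cv2.COLOR_RGB2HSV).astype(int)
    m=(abs(hsv[...,0]-112)<12)&(hsv[...,1]>150)
    s=W[m]; s=s[(np.linalg.norm(s-barp(.5),axis=1)<.075)]; d=s-hinge
    s=s[(-(d@ex))>.2]; print(n,len(s),np.median(s,0).round(3),barp(.5).round(3),barp(.33).round(3))
pawl(c)
a=cv2.imread('pics/top5.png')[120:260,90:390];b=cv2.imread('pics/scene5.png')[120:270,150:300]
cv2.imwrite('pics/crop5.png',cv2.hconcat([cv2.resize(a,(480,224)),cv2.resize(b,(224,224))]))
E
```

```text
18.5083 [0.40069641 0.34937538 0.39982734] [ 0.36964209  0.03566595 -0.13414401]
top 72 [0.572 0.078 0.244] [0.574 0.079 0.24 ] [0.576 0.095 0.203]
scene 140 [0.588 0.082 0.243] [0.574 0.079 0.24 ] [0.576 0.095 0.203]
pivot [205.2 220.3] pred tips {-0.21: array([200.5, 200. ]), -0.1: array([202., 201.]), 0: array([203.4, 202.3]), 0.3: array([207.7, 207. ])}
191 196.5; 192 197.0; 195 198.0; 196 198.5; 197 199.0; 198 199.5; 199 199.5; 200 199.5; 201 200.0; 202 200.5; 203 202.5; 204 202.5; 205 202.5; 206 203.0; 207 203.5; 208 203.5; 209 203.5; 210 203.5; 211 204.0; 212 204.0; 213 204.5; 214 204.5; 215 205.0; 216 205.5; 217 206.0; 218 206.5; 219 206.5; 220 207.0; 221 207.0;
```

View pics/crop5.png

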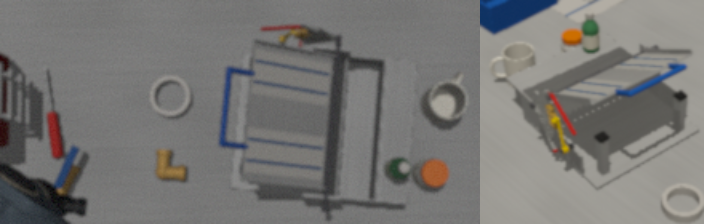

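The board rests at about 0.50 with the pawl in, its bar at crop (228,107). The bystanders are where they were, and the arm is clear.

```bash
python3 -c "
from cell import hand_in
print(hand_in())"
```

```text
the job is handed in; nothing more can be done
None
```

The job is handed in: the pawl was tripped, the board was let down flat so the pawl swung back, and the board now rests in the second notch (about 0.50 rad), with the bystanders where they were and the arm clear.

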